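Non-contact reading: plug in the receiver and hold the probe over the lens

TASK

Get a non-contact reading of the lens that lies on the spherometer: plug the radio receiver fully home into the square socket in the top of the display unit and let go of it, then lift the hand-held optical probe up out of its stand, carry it over the lens blanks that stand in the rack, never lower than their tops, and hold it upright, nose down, with the nose centred over the lens and about 12 mm above the top of its dome. Never touch the lens, and leave everything else as it stands. Finish while holding the probe still in that place in the gripper: it is not put down or let go.

Things in the scene. Friction and masses are not known exactly. Their poses are not given: they have to be found in the camera images.
- receiver: radio receiver, loose, about 70 g, plain grey/black plastic: black square plug 22 x 22 mm, 28 mm long (lowest 5 mm taper to 17 mm), below a grey square head 34 x 34 x 42 mm with a flat shoulder between. Origin: centre of the plug's lower end; z up, shoulder at 28 mm, top at 70 mm; x, y square to the sides. Starts upright in the foam nest, plug 22 mm down in the pocket, shoulder 6 mm above the foam
- nest: white foam block 90 x 90 x 40 mm, fixed, with a loose-fitting 27 mm square pocket in the middle in which the receiver stands (turned as the block is). Origin: centre of its underside
- display: dark grey display unit, fixed, 200 mm deep (x), 240 mm wide (y), 80 mm high: front half slopes down towards the robot with screen and keys, rear half is a flat level deck 80 mm above the bench. Origin: centre of its underside, x away from the robot
- socket (a point): centre of the mouth of the square socket in the display unit's deck, 80 mm above the bench: a 24 x 24 mm hole, 32 mm deep, straight down, no lead-in, sides along the display unit's x and y; z up. Receiver fully home: its shoulder rests on the deck, its origin 28 mm below this point. The other square on the deck is a flat screwed cover, not a hole
- probe: hand-held optical probe, loose, about 220 g, 150 mm long, upright in its stand: round steel nose, 20 mm diameter, z = 0 to 45 mm; above it a rectangular aluminium body 28 mm (x) by 36 mm (y), z = 45 to 150 mm, with black ends and a thumb button on the -y side. Origin: centre of the nose's lower end; z up along the probe. Centre of mass near z = 90 mm
- stand: probe stand, fixed: dark round foot of 84 mm diameter and 12 mm high with an aluminium block 50 x 50 mm on it. Origin: centre of its underside
- stand_top (a point): centre of the stand's top face, 60 mm above the bench, mouth of a straight round bore, 26 mm wide, 48 mm deep. The probe's body rests on this face and its nose hangs 45 mm down in the bore, so the probe must rise straight up by more than 45 mm to come out
- spherometer: bench spherometer, fixed: blue round foot 120 mm in diameter, white body, steel cap 64 mm in diameter with three small balls that carry the lens 111.5 mm above the bench. On its -y side a blue column with a steel rod, 28 mm wide, 68 to 103 mm from the lens axis, 208 mm high. Origin: centre of the foot's underside, on the axis of the cap
- lens: the lens to be read, loose, clear pale glass, 76 mm diameter, flat below, domed above, 6 mm thick at the edge and 16 mm in the middle, about 110 g; it lies level on the spherometer's three balls. Origin: centre of its flat underside, z up
- lens_top (a point): highest point of the lens's dome, at its centre, 127.5 mm above the bench: the nose must end about 12 mm above this point
- rack: white lens rack, fixed, 200 mm long (its x, away from the robot) x 86 mm wide, with four slots between steel pins. It stands between the probe stand and the spherometer. Its blanks reach 92 mm above the bench. Origin: centre of its underside
- blank1: bystander: clear pale lens blank, a disc 80 mm in diameter and 10 mm thick, standing on edge in the rack (number 1 counted away from the robot). Origin: its lowest point, 11.5 mm above the bench
- blank2: bystander: clear pale lens blank, a disc 80 mm in diameter and 10 mm thick, standing on edge in the rack (number 2 counted away from the robot). Origin: its lowest point, 11.5 mm above the bench
- blank3: bystander: clear pale lens blank, a disc 80 mm in diameter and 10 mm thick, standing on edge in the rack (number 3 counted away from the robot). Origin: its lowest point, 11.5 mm above the bench
- bottle: bystander: amber solvent bottle, 60 mm diameter, 150 mm high, beyond the rack. Origin: centre of its underside
- loupe: bystander: black loupe, 42 mm diameter, 40 mm high, near the right side. Origin: centre of its underside
- spare_lens: bystander: spare lens lying flat on the bench beyond the rack, 68 mm diameter, 18 mm thick. Origin: centre of its underside
There are look-alikes about, which are no part of the job. What is shaped like the receiver but green or orange is not meant.

How it is judged:
By the outcome, as a careful person would: the job done as asked, in the order asked, and still so for the second after the job is handed in, while the arm keeps its last pose, push and grip.
It also fails if it takes over 72 s, if anything falls off the work surface, if the arm or the gripper's body presses on something with over 40 N, if the wrist force passes 120 N, or if a joint passes its speed limit or range.

ROBOT

A 6-joint arm with a two-finger parallel gripper is mounted at the origin on the work surface. World frame = base frame: x ahead of the robot, y to its left, z up, the work surface at z = 0. Lengths are in m, angles in degrees, forces in N, time in s.
With the tool pointing down it reaches from about 0.325 to 0.85 m from the base axis. Payload 4.4 kg.
Tool frame: the origin (TCP) lies between the finger pads; the fingertips stand 17 mm ahead of it and the grasp point (between the pads) lies 2 mm behind it (r.tcp_to_tips is the distance from the TCP to the fingertips, in m); z points along the fingers, y is the line along which they close (so a half turn about z gives the same grasp; the last joint's range is limited). The gripper opens to 94 mm and grips with 3 to 60 N. Pads are 16 mm wide; open, the fingers measure 119 mm over their backs; the gripper's body (75 mm by 177 mm) begins 78 mm behind the grasp point.
Start: joints at [-78.065, 11.837, 88.321, -0, 79.842, -8.623], TCP at [0.202, -0.538, 0.222] pointing down, gripper open.
Joint ranges: [-156.59, 156.59], [-49.26, 127.26], [12.9, 141.05], [-63.56, 243.56], [4.71, 150.69], [-161.64, 161.64]. Speed limits (degrees/s): [159.86, 159.86, 180, 180, 180, 180].

INTERFACE

Orientations are given as a 3x3 rotation matrix whose columns are the frame's x, y, z axes.
In Python, from station import readout, vision, job, r gives the robot as it stands.
- The arm moves only by the shell command python3 -m creep 'ROWS'. ROWS is text: rows parted by semicolons, each of 7 numbers parted by spaces: the shift along the tool's x, y, z in mm, then the turn, a rotation vector about the tool's x, y, z in units of 6 degrees (1.0 is 6 degrees), then the finger opening in mm, from 0 to 94. A call has 1 to 12 rows; each row shifts and turns the commanded pose from where the row before left it, along the tool's axes as they then stand; what a row does not reach is not made up. A row lasts 1/12 s, in which the tool goes at most 41.7 mm and 7.16 degrees, less where a joint would pass 70% of its speed; a pose out of reach is approached as far as the arm can. A call with a gripper value outside its range is refused whole. The fingers move at their own pace and stop on an object; the grip force is fixed at half the most. Time passes only in rows, so rows that do not move let the fingers close. It gives the time, the measured TCP pose, the force, the opening and the grip force at its end, in the units of the state.
- readout.get_state(): the state, without advancing time (a new reading comes with each control period).
- vision.snapshot(name): name is "scene" or "side" or "wrist"; returns a dict with "frame" (420x560x3 uint8, blue, green, red), "intrinsics" (3x3 intrinsics, pixels), "camera_from_world" (4x4, takes a point from world to camera coordinates). Camera axes: x right, y down, z forward; pixel columns grow to the right and rows downward; lengths in m; the calibration is good to about 2 mm. A picture is of the moment at which its call begins. There is no depth.
- job.close_job(): hands the job in; it is judged then, once.
The state is a dict: "clock": time; "q": joint angles; "qd": joint speeds; "joint_efforts": joint torques, N m; "eef_pos": TCP position; "tcp_rot": TCP orientation; "force": force on the tool from outside, world axes, zero at the start; "torque": the same for the moment, N m; "finger_gap": opening from 0.0 (shut) to 1.0 (fully open); "gripper_force": force on a finger pad.
Only numpy, scipy, OpenCV 4.12 (cv2) and the standard library are available. Lean on these libraries where they do the work, as an engineer would, in place of code of your own. Each camera call takes 0.05 s, during which the arm holds its last target. There are 200 camera calls.

## Working session

There is one attempt and no reset: what is moved stays moved. The work goes in short steps, Python scripts to look and compute and a shell command to move; the robot and the scene stay as the last step left them, time stands still between calls to the robot, and variables do not carry over. Pictures are saved under pics/ and viewed, at most 10 in all, crops included, and the job is handed in when it is done.

```bash
mkdir -p pics; cat > h.py <<'E'
import numpy as np, cv2
from station import readout, vision, job, r
def snap(n,f=None):
    s=vision.snapshot(n)
    if f: cv2.imwrite('pics/'+f,s['frame'])
    return s
def proj(s,P):
    P=np.atleast_2d(P); T=np.array(s['camera_from_world']); c=P@T[:3,:3].T+T[:3,3]
    u=c@np.array(s['intrinsics']).T; return u[:,:2]/u[:,2:]
def plane(s,uv,z):
    T=np.array(s['camera_from_world']); K=np.array(s['intrinsics']); R=T[:3,:3]; o=-R.T@T[:3,3]
    uv=np.atleast_2d(uv); d=(np.linalg.inv(K)@np.c_[uv,np.ones(len(uv))].T).T@R
    return o+d*((z-o[2])/d[:,2])[:,None]
E
python3 - <<'E'
from h import *
import pickle
S={n:snap(n) for n in('scene','side','wrist')}
pickle.dump(S,open('s0.pkl','wb'))
a=np.vstack([cv2.resize(S['scene']['frame'],(800,600))]); cv2.imwrite('pics/a.png',a)
cv2.imwrite('pics/b.png',cv2.resize(S['side']['frame'],(800,600)))
for n in S:
  T=np.array(S[n]['camera_from_world']);print(n,-T[:3,:3].T@T[:3,3],T[2,:3])
st=readout.get_state();print(st['tcp_rot'],st['clock'],st['force'])
E
```

```text
scene [ 1.11681816 -0.62259905  0.76679357] [-0.5239138   0.59621936 -0.60830651]
side [0.37664352 0.80543744 1.05460821] [ 0.13162502 -0.62045661 -0.77311606]
wrist [ 0.27882788 -0.50887728  0.38504187] [-0.2623248  -0.09674445 -0.96011781]
[[ 9.36319988e-01  3.51147758e-01 -3.63290338e-04]
 [ 3.51147850e-01 -9.36318469e-01  1.70644439e-03]
 [ 2.59058669e-04 -1.72534661e-03 -9.99998478e-01]] 0.15 [-0.56155946  0.13839433  0.31759847]
```

View pics/a.png

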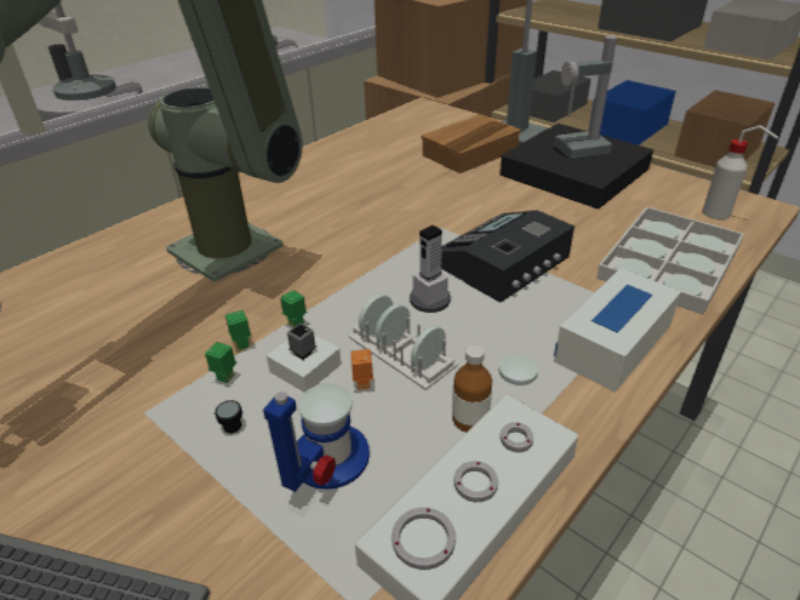

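View pics/b.png

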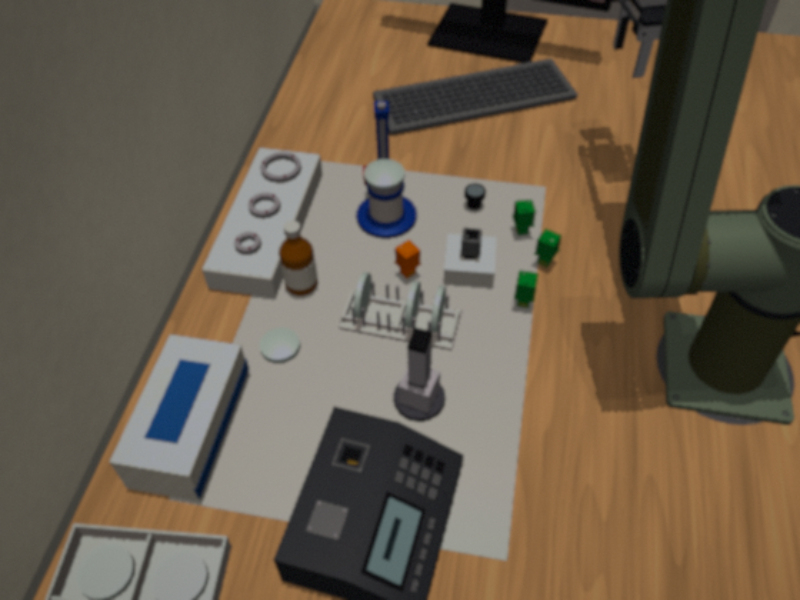

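The receiver candidates are the grey one at scene (302,340), side (471,243), the green ones at scene (220,360), (238,328) and (293,306), and the orange one at (361,368). The grey one in the white foam fits. For the socket, the dark recess at scene (505,246), side (350,455) fits. The light square at scene (537,228), side (327,518) is the cover. I'll confirm both in one enlarged crop.

```bash
cat > crops.py <<'E'
from h import *
import pickle
S=pickle.load(open('s0.pkl','rb'))
def tile(n,u,v,w=80,h=60):
    f=S[n]['frame']; x,y=int(u*.7-w/2),int(v*.7-h/2); k=400//w
    t=cv2.resize(f[y:y+h,x:x+w],(400,300),interpolation=cv2.INTER_CUBIC)
    t=cv2.convertScaleAbs(t,alpha=1.5,beta=10)
    for i in range(0,w,10): cv2.putText(t,str(x+i),(i*k,10),0,.35,(0,255,255),1); cv2.line(t,(i*k,12),(i*k,18),(0,255,255),1)
    for j in range(0,h,10): cv2.putText(t,str(y+j),(0,j*k+4),0,.35,(0,255,255),1); cv2.line(t,(24,j*k),(30,j*k),(0,255,255),1)
    return t
def sheet(L,f): 
    T=[tile(*l) for l in L]; cv2.imwrite('pics/'+f,np.vstack([np.hstack(T[:2]),np.hstack(T[2:])]))
sheet([('scene',302,345),('side',471,250),('scene',515,240),('side',340,485)],'c.png')
sheet([('scene',430,265),('side',420,365),('scene',326,415),('side',385,190)],'d.png')
E
python3 crops.py
```

```text
(no output)
```

View pics/c.png

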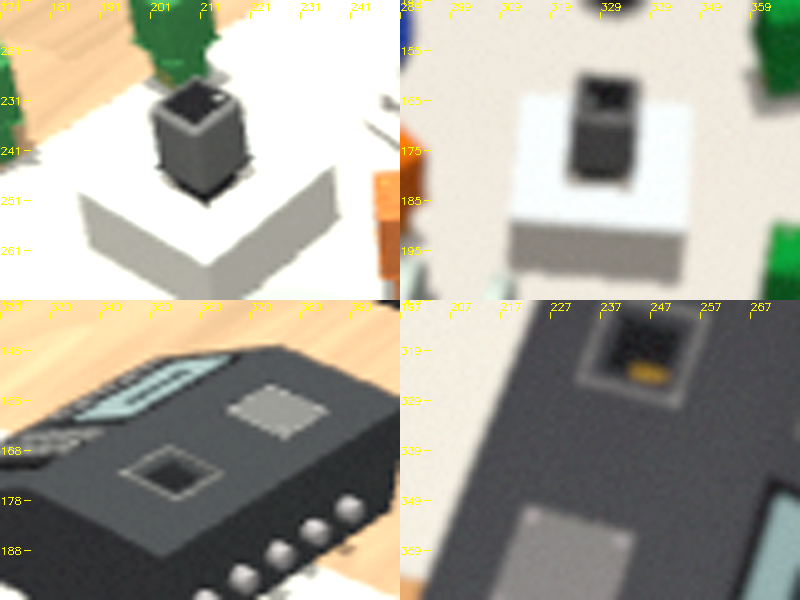

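View pics/d.png

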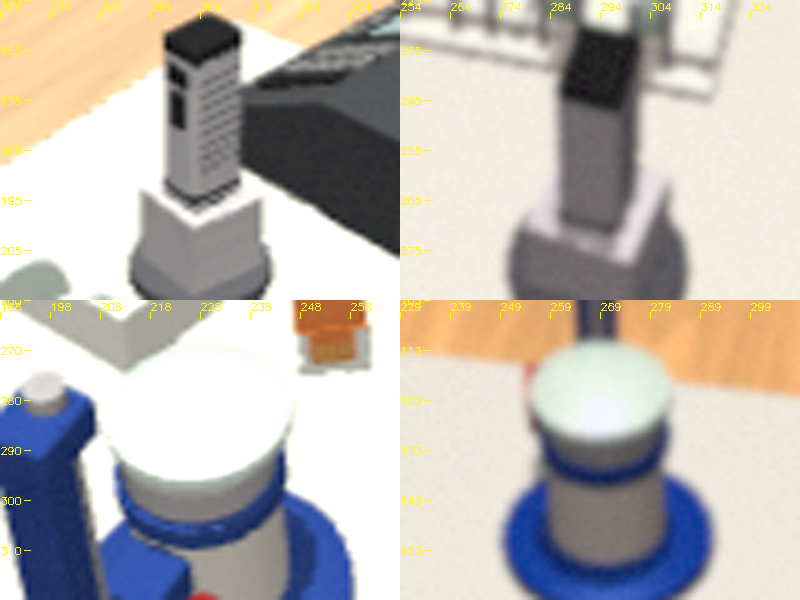

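The crops confirm the grey receiver, with its light-rimmed top in the white foam, and the recessed framed socket with gold contacts. The plain light plate is the cover. Next I'll cast the corners to get positions.

```bash
cat > m.py <<'E'
from h import *
import pickle
S=pickle.load(open('s0.pkl','rb'))
def g(n,x0,y0,c,z,lab):
    uv=np.array(c,float)/5+[x0,y0]-.4
    P=plane(S[n],uv,z)[:,:2]
    d=np.diff(np.r_[P,P[:1]],axis=0)
    print(lab,n,'c',P.mean(0).round(4),'sides',(np.linalg.norm(d,axis=1)*1e3).round(1),'ang',(np.degrees(np.arctan2(d[:,1],d[:,0]))%90).round(1))
g('scene',171,211,[(153,112),(193,77),(243,98),(203,135)],.088,'rec')
g('side',289,145,[(180,73),(240,78),(236,120),(175,116)],.088,'rec')
g('scene',320,138,[(118,172),(172,147),(225,173),(172,200)],.08,'sock')
g('side',198,309,[(178,80),(282,108),(305,10)],.08,'sock3')
g('scene',261,155,[(165,42),(210,15),(242,25),(200,60)],.165,'probe')
g('side',254,225,[(180,28),(240,35),(232,105),(160,92)],.165,'probe')
# deck cover + lens, automatic
f=S['side']['frame']; hsv=cv2.cvtColor(f,cv2.COLOR_BGR2HSV)
uv=np.array([(133,85),(270,85),(200,40),(200,138)],float)/5+[229,103]-.4
for z in (.1115,.1175): P=plane(S['side'],uv,z)[:,:2]; print('lens side',z,P.round(4).tolist())
uv=np.array([(293,408-300),(195,485-300),(100,415-300)],float)/5+[188,260]-.4
for z in (.1115,.1175): P=plane(S['scene'],uv,z)[:,:2]; print('lens scene',z,P.round(4).tolist())
# blue foot
for n in('scene','side'):
    f=S[n]['frame'];h=cv2.cvtColor(f,cv2.COLOR_BGR2HSV)
    m=cv2.inRange(h,(108,150,40),(125,255,255)); 
    k,l,st,c=cv2.connectedComponentsWithStats(m); print(n,st[1:][st[1:,4]>60].tolist())
s=S['wrist']; cv2.imwrite('pics/e.png',s['frame'])
for p in [(.36,-.28,.088),(.4,.2,.08)]: print(proj(s,p))
st=readout.get_state(); R=np.array(st['tcp_rot']);T=np.array(s['camera_from_world']);o=-T[:3,:3].T@T[:3,3]
print('cam in tool',R.T@(o-st['eef_pos']))
E
python3 m.py
```

```text
rec scene c [ 0.4457 -0.1452] sides [30.5 31.3 31.3 31.6] ang [10.3  9.5 10.9  8.1]
rec side c [ 0.4413 -0.1439] sides [30.4 29.6 30.4 30.4] ang [3.2 3.  4.7 3. ]
sock scene c [0.555  0.3119] sides [44.3 40.1 44.6 41.3] ang [78.7 84.2 80.3 83.6]
sock3 side c [0.5471 0.3168] sides [44.1 44.5 59.2] ang [84.1  0.3 42.5]
probe scene c [0.4884 0.1496] sides [37.  20.  42.3 25.8] ang [89.1  8.4  7.3 85.6]
probe side c [0.4822 0.1549] sides [25.3 36.  30.1 34. ] ang [ 1.8  4.  87.6 86.1]
lens side 0.1115 [[0.6562, -0.2495], [0.5845, -0.2618], [0.6284, -0.2913], [0.6129, -0.2148]]
lens side 0.1175 [[0.6544, -0.2428], [0.5832, -0.255], [0.6268, -0.2844], [0.6114, -0.2084]]
lens scene 0.1115 [[0.6449, -0.2178], [0.6447, -0.272], [0.5875, -0.2718]]
lens scene 0.1175 [[0.6492, -0.2216], [0.649, -0.2752], [0.5923, -0.275]]
scene [[420, 57, 52, 44, 1652], [185, 279, 73, 65, 1976]]
side [[263, 71, 9, 13, 61], [251, 140, 39, 26, 485]]
[[ 37.53353942 -91.97541122]]
[[-742.09124501 -500.45174802]]
cam in tool [ 0.08234577 -0.0003145  -0.16346057]
```

```bash
python3 -m creep '15 -12 0 0 0 0 94; 30 -23 0 0 0 0 94; 34 -26 0 0 0 0 94; 34 -27 0 0 0 0 94; 34 -27 0 0 0 0 94; 34 -27 0 0 0 0 94; 34 -27 0 0 0 0 94; 34 -26 0 0 0 0 94; 34 -26 0 0 0 0 94; 34 -26 0 0 0 0 94; 32 -24 0 0 0 0 94; 16 -12 0 0 0 0 94' && python3 -m creep '0 0 0 0 0 0.9 94; 0 0 0 0 0 0.9 94; 0 0 0 0 0 0.8 94; 0 0 0 0 0 0 94'
python3 - <<'E'
from h import *
s=snap('wrist','w1.png'); import pickle; pickle.dump(s,open('w1.pkl','wb'))
st=readout.get_state();print(st['clock'],st['eef_pos'],np.array(st['tcp_rot']).round(3).tolist())
print(proj(s,(.4435,-.1445,.088)))
E
```

```text
clock: 1.15
eef_pos: [0.4395, -0.1513, 0.2224]
tcp_rot: [[0.935, 0.354, 0.001], [0.354, -0.935, 0.002], [0.001, -0.001, -1.0]]
force: [-0.0, 0.1, 0.2]
finger_gap: 1.001
gripper_force: 0.0
clock: 1.48
eef_pos: [0.4382, -0.1546, 0.2221]
tcp_rot: [[0.996, 0.086, -0.001], [0.086, -0.996, 0.0], [-0.001, -0.0, -1.0]]
force: [-0.2, 0.1, -0.1]
finger_gap: 0.999
gripper_force: 0.0
1.5333 [ 0.43810037 -0.154808    0.22218203] [[0.996, 0.089, -0.001], [0.089, -0.996, 0.0], [-0.001, -0.0, -1.0]]
[[271.07690138 203.49787439]]
```

View pics/w1.png

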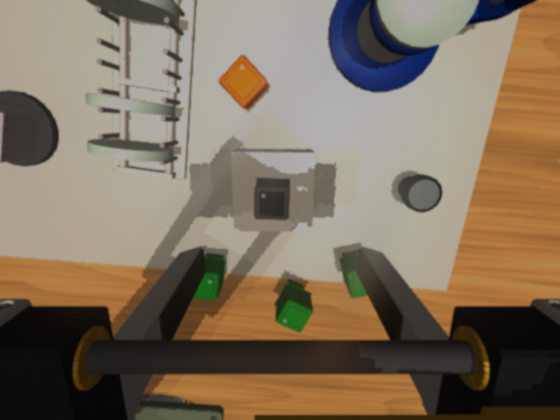

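The wrist view shows the receiver top at (272,200), in the nest and nearly square to the tool. Measuring it by masks.

```bash
cat > rect.py <<'E'
from h import *
import pickle
def comp(mask,seed):
    m=mask.copy(); n,l,st,c=cv2.connectedComponentsWithStats(m)
    ys,xs=np.nonzero(m); i=np.argmin((xs-seed[0])**2+(ys-seed[1])**2)
    return ((l==l[ys[i],xs[i]])*255).astype(np.uint8)
def rect(s,mask,z,lab):
    c=max(cv2.findContours(mask,cv2.RETR_EXTERNAL,cv2.CHAIN_APPROX_NONE)[0],key=cv2.contourArea)[:,0]
    P=plane(s,c,z)[:,:2]
    (cx,cy),wh,a=cv2.minAreaRect((P*1e3).astype(np.float32))
    print(lab,'c',round(cx,1),round(cy,1),'wh',np.round(wh,1),'ang',round(a,1),'px',cv2.boundingRect(c))
E
python3 - <<'E'
from rect import *
s=pickle.load(open('w1.pkl','rb'));f=s['frame']
g=cv2.cvtColor(f,cv2.COLOR_BGR2GRAY)
print(g[176:222:2,272].tolist());print(g[200,248:298:2].tolist()); print(g[186,248:298:2].tolist())
for t in (45,70,85,100): 
    roi=np.zeros_like(g); roi[172:225,245:300]=255
    rect(s,comp(cv2.inRange(g,0,t)&roi,(272,203)),.088,'dark%d'%t)
h=cv2.cvtColor(f,cv2.COLOR_BGR2HSV)
E
```

```text
[119, 90, 62, 61, 60, 64, 68, 68, 54, 49, 51, 48, 48, 46, 47, 46, 47, 46, 45, 46, 56, 68, 119]
[116, 117, 117, 85, 62, 64, 49, 49, 50, 48, 51, 48, 48, 47, 45, 44, 45, 42, 51, 60, 66, 107, 117, 115, 118]
[119, 119, 118, 107, 67, 62, 63, 64, 62, 64, 64, 63, 64, 62, 61, 60, 59, 58, 58, 55, 60, 107, 119, 119, 125]
dark45 c 442.9 -143.5 wh [0. 0.] ang 0.0 px (270, 204, 1, 1)
dark70 c 448.2 -144.7 wh [38.8 32. ] ang 3.6 px (255, 179, 34, 40)
dark85 c 448.2 -144.5 wh [40.3 33.8] ang 2.4 px (254, 178, 36, 42)
dark100 c 448.4 -144.7 wh [41.5 34.1] ang 3.6 px (254, 177, 36, 43)
```

```bash
python3 -m creep '4 -5 10 0 0 0.2 94; 3.8 -4.5 25 0 0 0 94; 0 0 32 0 0 0 94; 0 0 32 0 0 0 94; 0 0 26 0 0 0 94; 0 0 16 0 0 0 94; 0 0 8 0 0 0 94; 0 0 4 0 0 0 94; 0 0 0 0 0 0 94; 0 0 0 0 0 0 94' 
python3 - <<'E'
from h import *
import pickle
s=snap('wrist');pickle.dump(s,open('w2.pkl','wb'))
cv2.imwrite('pics/w2.png',s['frame'])
E
```

```text
clock: 2.37
eef_pos: [0.4462, -0.1456, 0.0704]
tcp_rot: [[0.998, 0.066, 0.002], [0.066, -0.998, -0.001], [0.002, 0.001, -1.0]]
force: [-0.1, -0.0, -0.5]
finger_gap: 1.002
gripper_force: 0.0
```

View pics/w2.png

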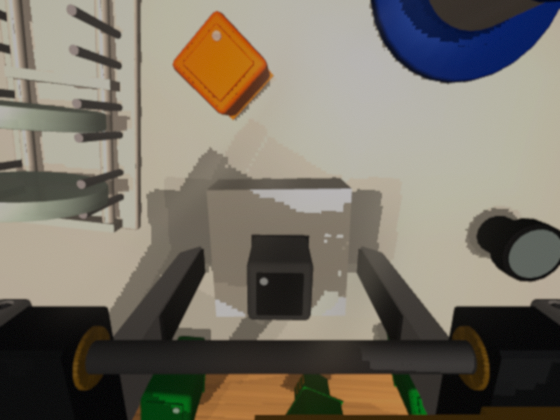

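The fingers straddle the receiver (top face about (248–312, 260–319)), so I'll grip, lift and measure how it sits in the hand.

```bash
python3 -m creep '0 0 0 0 0 0 60; 0 0 0 0 0 0 30; 0 0 0 0 0 0 10; 0 0 0 0 0 0 10; 0 0 0 0 0 0 10; 0 0 0 0 0 0 10; 0 0 0 0 0 0 10; 0 0 0 0 0 0 10; 0 0 0 0 0 0 10; 0 0 0 0 0 0 10' && python3 -m creep '0 0 -4 0 0 0 10; 0 0 -10 0 0 0 10; 0 0 -20 0 0 0 10; 0 0 -30 0 0 0 10; 0 0 -35 0 0 0 10; 0 0 -30 0 0 0 10; 0 0 -16 0 0 0 10; 0 0 -5 0 0 0 10; 0 0 0 0 0 0 10'
python3 - <<'E'
from rect import *
s=snap('wrist');pickle.dump(s,open('w3.pkl','wb'))
st=readout.get_state();R=np.array(st['tcp_rot']);p=np.array(st['eef_pos'])
f=s['frame'];g=cv2.cvtColor(f,cv2.COLOR_BGR2GRAY)
print(st['clock'],p,R.round(4).tolist(),st['finger_gap'])
for dx in(-.017,.017):
  for dy in(-.017,.017):
    print(proj(s,p+R@np.array([dx,dy,-.019])).round(1), proj(s,p+R@np.array([dx,dy,.023])).round(1))
cv2.imwrite('pics/w3.png',cv2.convertScaleAbs(cv2.resize(f[200:400,180:380],(600,600),interpolation=cv2.INTER_CUBIC),alpha=1.8))
E
```

```text
clock: 3.25
eef_pos: [0.4453, -0.145, 0.0694]
tcp_rot: [[0.998, 0.066, -0.0], [0.066, -0.998, 0.0], [-0.0, -0.0, -1.0]]
force: [1.1, 0.4, 0.3]
finger_gap: 0.367
gripper_force: 29.9
clock: 4.0
eef_pos: [0.4464, -0.1456, 0.2217]
tcp_rot: [[0.998, 0.066, 0.004], [0.066, -0.998, -0.002], [0.004, 0.002, -1.0]]
force: [-0.0, -0.9, -1.1]
finger_gap: 0.36
gripper_force: 29.9
4.05 [ 0.44528254 -0.1450178   0.21975393] [[0.9979, 0.0655, 0.0007], [0.0655, -0.9979, -0.0004], [0.0007, 0.0005, -1.0]] 0.35823553052976714
[[248.1 318.2]] [[254.2 280.5]]
[[312.  318.1]] [[305.8 280.4]]
[[246.2 259.2]] [[253.  231.7]]
[[313.9 259.2]] [[307.  231.6]]
```

View pics/w3.png

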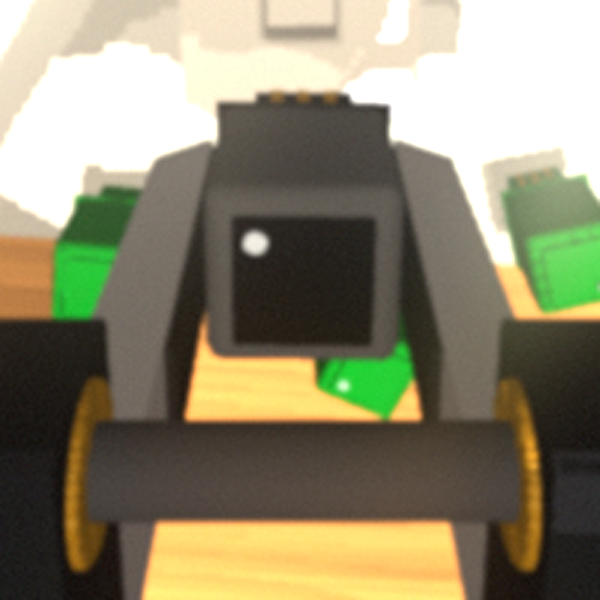

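```bash
python3 -m creep '0 0 -15 0 0 0 10; 0 0 -25 0 0 0 10; 2 -15 -12 0 0 0 10; 6 -33 0 0 0 0 10; 7 -39 0 0 0 0 10; 7 -39 0 0 0 0 10; 7 -39 0 0 0 0 10; 7 -39 0 0 0 0 10; 7 -39 0 0 0 0 10; 7 -39 0 0 0 0 10; 7 -39 0 0 0 0 10; 7 -39 0 0 0 0 10' && python3 -m creep '7 -39 0 0 0 0 10; 6 -30 0 0 0 0.3 10; 2 -12 0 0 0 0.7 10; 0 0 0 0 0 0.6 10; 0 0 0 0 0 0 10; 0 0 0 0 0 0 10'
python3 - <<'E'
from rect import *
W={n:snap(n) for n in('scene','side','wrist')};pickle.dump(W,open('w4.pkl','wb'))
st=readout.get_state();print(st['clock'],st['eef_pos'],np.array(st['tcp_rot']).round(4).tolist(),st['finger_gap'])
f=W['wrist']['frame']; c=proj(W['wrist'],(.551,.314,.08))[0];print(c)
A=cv2.resize(f,(400,300)); x,y=int(c[0])-50,max(int(c[1])-37,0)
B=cv2.resize(f[y:y+75,x:x+100],(400,300)); print(x,y)
o=[]
for n in('scene','side'):
    c=proj(W[n],(.551,.314,.08))[0].astype(int); t=W[n]['frame'][c[1]-45:c[1]+30,c[0]-50:c[0]+50]; print(n,c-[50,45]); o.append(cv2.resize(t,(400,300)))
cv2.imwrite('pics/w4.png',cv2.convertScaleAbs(np.vstack([np.hstack([A,B]),np.hstack(o)]),alpha=1.6,beta=10))
E
```

```text
clock: 5.05
eef_pos: [0.484, 0.2201, 0.2687]
tcp_rot: [[0.998, 0.066, -0.005], [0.066, -0.998, -0.001], [-0.005, 0.001, -1.0]]
force: [0.0, -1.1, -0.5]
finger_gap: 0.362
gripper_force: 29.9
clock: 5.55
eef_pos: [0.4945, 0.2998, 0.269]
tcp_rot: [[0.995, -0.1, -0.004], [-0.1, -0.995, -0.002], [-0.004, 0.002, -1.0]]
force: [-0.0, -0.0, -1.1]
finger_gap: 0.358
gripper_force: 29.9
5.7 [0.4953151  0.29938718 0.27055079] [[0.9948, -0.1018, -0.0015], [-0.1018, -0.9948, -0.0007], [-0.0014, 0.0008, -1.0]] 0.36047390544937297
[262.3653127  148.01314849]
212 111
scene [303 126]
side [197 275]
```

View pics/w4.png

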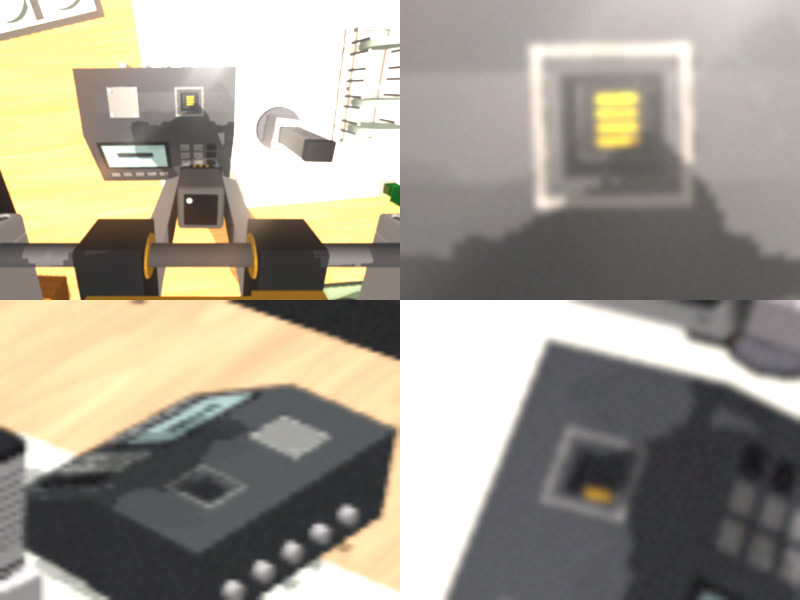

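The wrist crop shows the socket frame square to the tool, outer corners at about tile (529,42)–(692,208). The side and scene tiles show it too, so I'll cast all three.

```bash
python3 - <<'E'
from rect import *
W=pickle.load(open('w4.pkl','rb'))
def g(n,x0,y0,c,z):
    uv=(np.array(c,float)+.5)/4-.5+[x0,y0]
    P=plane(W[n],uv,z)[:,:2]; d=np.diff(np.r_[P,P[:1]],axis=0)
    print(n,P.mean(0).round(4),(np.linalg.norm(d,axis=1)*1e3).round(1),((np.degrees(np.arctan2(d[:,1],d[:,0]))+45)%90-45).round(1))
g('wrist',212,111,[(129,43),(292,43),(293,208),(135,208)],.08)
g('scene',303,126,[(168,190),(205,167),(246,187),(207,208)],.08)
g('side',197,275,[(168,127),(245,147),(223,222),(142,200)],.08)
# frame mask (bright vs. deck) in wrist and side: local contrast
for n,c in(('wrist',(265,142)),('side',(246,314))):
    gr=cv2.cvtColor(W[n]['frame'],cv2.COLOR_BGR2GRAY); t=cv2.morphologyEx(gr,cv2.MORPH_TOPHAT,np.ones((9,9)))
    roi=np.zeros_like(gr); cv2.circle(roi,c,34 if n=='wrist' else 22,255,-1)
    for th in(10,14,20):
        m=cv2.morphologyEx(cv2.inRange(t,th,255)&roi,cv2.MORPH_CLOSE,np.ones((5,5)));rect(W[n],comp(m,(c[0]-14,c[1]-10)),.08,n+str(th))
# display back/right outline edge in wrist: fit deck edges
E
```

```text
wrist [0.5567 0.3108] [43.6 43.9 43.8 43.9] [-5.8 -5.2 -5.8 -5.5]
scene [0.557  0.3105] [43.8 38.6 42.1 35.2] [-3.7 -5.6 -8.3 -2.7]
side [0.5557 0.31  ] [41.7 43.  43.  42.8] [-5.8 -2.6 -6.  -4.3]
wrist10 c 556.8 311.0 wh [44.8 44.7] ang 84.4 px (244, 121, 42, 43)
wrist14 c 556.8 310.9 wh [44.6 44.7] ang 84.4 px (244, 121, 42, 43)
wrist20 c 556.7 310.8 wh [44.3 44.7] ang 84.3 px (244, 121, 42, 43)
side10 c 555.9 309.6 wh [47.9 47.6] ang 84.4 px (231, 306, 28, 25)
side14 c 556.1 309.7 wh [46.2 45.7] ang 85.2 px (232, 306, 22, 25)
side20 c 557.0 309.4 wh [44.1 42.9] ang 86.3 px (232, 307, 21, 23)
```

```bash
python3 -m creep '10 -3 5 0 0 0 10; 20 -6 15 0 0 0 10; 20 -6 25 0 0 0 10; 10.5 -3 30 0 0 0 10; 0 0 25 0 0 0 10; 0 0 16 0 0 0 10; 0 0 8 0 0 0 10; 0 0 4 0 0 0 10; 0 0 0 0 0 0 10; 0 0 0 0 0 0 10'
python3 - <<'E'
from rect import *
W={n:snap(n) for n in('scene','side','wrist')};pickle.dump(W,open('w5.pkl','wb'))
st=readout.get_state();p=np.array(st['eef_pos']);R=np.array(st['tcp_rot']);print(st['clock'],p,R.round(4).tolist())
o=[]
for n in('scene','side'):
    c=proj(W[n],p)[0].astype(int); x,y=c-[33,25]; t=W[n]['frame'][y:y+75,x:x+66]
    t=cv2.convertScaleAbs(cv2.resize(t,(528,600),interpolation=cv2.INTER_CUBIC),alpha=1.8,beta=15)[:,64:464].copy()
    def dr(P,col):
        q=(proj(W[n],P)-[x,y]+.5)*8-[64,0]
        cv2.polylines(t,[np.round(q).astype(int)],True,col,1)
    sq=np.array([(-1,-1),(1,-1),(1,1),(-1,1)])
    dr([p+R@np.array([a*.017,b*.017,.0235]) for a,b in sq],(0,255,0))   # shoulder expected
    dr([p+R@np.array([a*.011,b*.011,.0465]) for a,b in sq],(255,255,0)) # plug above taper
    th=np.radians(-5.6);Q=np.array([[np.cos(th),-np.sin(th)],[np.sin(th),np.cos(th)]])
    dr([np.r_[Q@np.array([a,b])*.022+[.5565,.3107],.08] for a,b in sq],(0,0,255))
    o.append(t)
cv2.imwrite('pics/w5.png',np.hstack(o))
E
```

```text
clock: 6.53
eef_pos: [0.5587, 0.3121, 0.1448]
tcp_rot: [[0.995, -0.102, 0.002], [-0.102, -0.995, 0.001], [0.002, -0.001, -1.0]]
force: [-0.5, -0.5, -0.1]
finger_gap: 0.362
gripper_force: 29.9
6.6833 [0.55876958 0.31236321 0.14543729] [[0.9948, -0.1017, 0.0033], [-0.1017, -0.9948, 0.0013], [0.0031, -0.0016, -1.0]]
```

View pics/w5.png

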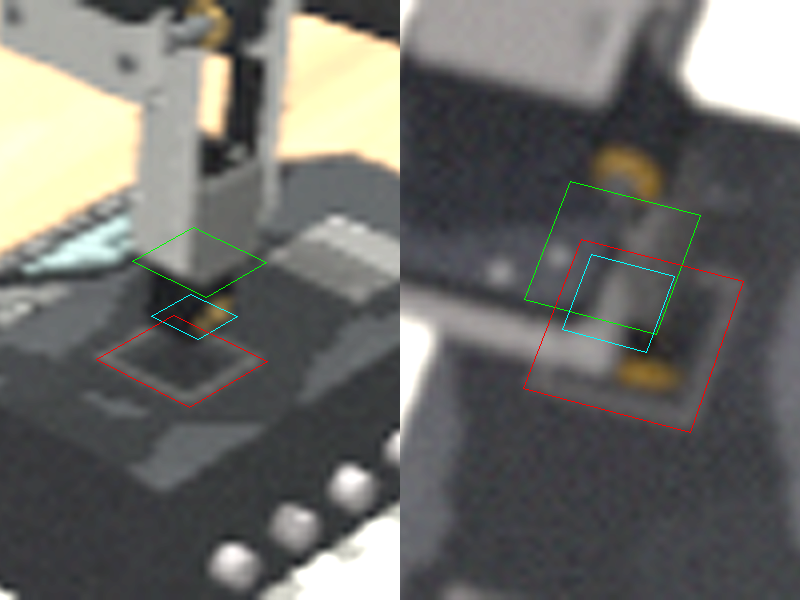

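```bash
python3 -m creep '0 0 0 0 0 0 10; 0 0 0 0 0 0 10; 0 0 0 0 0 0 10' 
python3 - <<'E'
from rect import *
for i in range(4):
    s=snap('wrist'); st=readout.get_state(); print(np.round(st['eef_pos'],4),np.round(st['force'],1))
pickle.dump(s,open('w6.pkl','wb'))
st=readout.get_state();p=np.array(st['eef_pos']);R=np.array(st['tcp_rot'])
f=s['frame']; t=f[180:330,180:380].copy()
t=cv2.convertScaleAbs(cv2.resize(t,(800,600),interpolation=cv2.INTER_CUBIC),alpha=1.8,beta=10)
sq=np.array([(-1,-1),(1,-1),(1,1),(-1,1)])
def dr(P,col):
    q=(proj(s,P)-[180,180]+.5)*4; cv2.polylines(t,[np.round(q).astype(int)],True,col,1)
dr([p+R@np.array([a*.017,b*.017,.0235]) for a,b in sq],(0,255,0))
dr([p+R@np.array([a*.017,b*.017,-.0185]) for a,b in sq],(255,0,255))
dr([p+R@np.array([a*.011,b*.011,.0465]) for a,b in sq],(255,255,0))
th=np.radians(-5.6);Q=np.array([[np.cos(th),-np.sin(th)],[np.sin(th),np.cos(th)]])
dr([np.r_[Q@np.array([a,b])*.022+[.5565,.3107],.08] for a,b in sq],(0,0,255))
cv2.imwrite('pics/w6.png',t)
E
```

```text
clock: 6.93
eef_pos: [0.5579, 0.3121, 0.1441]
tcp_rot: [[0.995, -0.102, 0.001], [-0.102, -0.995, 0.0], [0.001, -0.0, -1.0]]
force: [0.4, 0.5, -0.7]
finger_gap: 0.361
gripper_force: 29.9
[0.5577 0.312  0.1438] [ 0.2  1.3 -0.2]
[0.5577 0.312  0.1437] [-0.6 -0.3 -0.7]
[0.5576 0.312  0.1436] [0.9 0.2 0.2]
[0.5576 0.3119 0.1435] [ 0.3  0.1 -0.8]
```

View pics/w6.png

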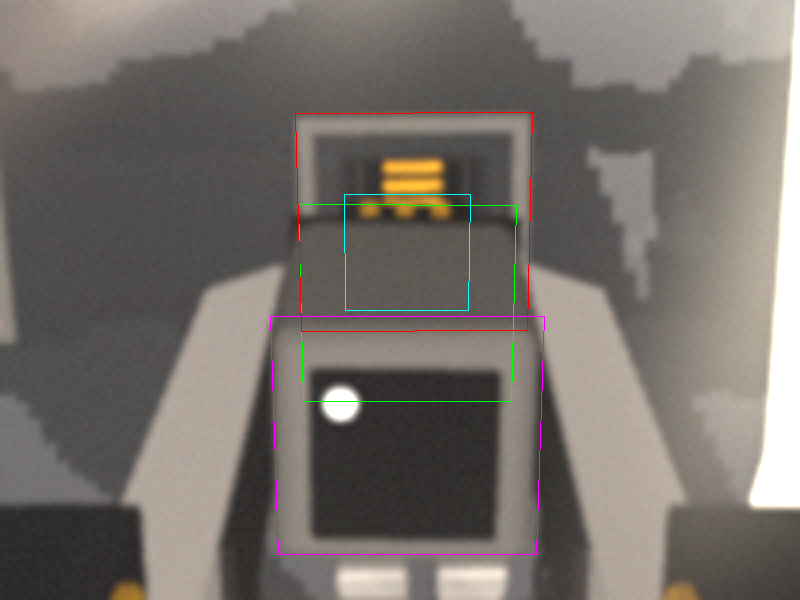

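Red overlays the socket frame exactly. The receiver sits about 1.2 mm back along tool x and 1.2 mm off along tool y. I'll correct y and descend gently, watching the force.

```bash
python3 -m creep '0 1.2 3 0 0 0 10; 0 0 4 0 0 0 10; 0 0 2 0 0 0 10; 0 0 0 0 0 0 10; 0 0 0 0 0 0 10' | egrep 'pos|force:' ; python3 -m creep '0 0 1.5 0 0 0 10; 0 0 1.5 0 0 0 10; 0 0 1 0 0 0 10; 0 0 0 0 0 0 10;0 0 0 0 0 0 10' | egrep 'pos|force:'; python3 -m creep '0 0 1 0 0 0 10; 0 0 1 0 0 0 10; 0 0 0 0 0 0 10;0 0 0 0 0 0 10' | egrep 'pos|force:'
```

```text
eef_pos: [0.5572, 0.3106, 0.1339]
force: [0.3, -0.6, -1.0]
gripper_force: 29.9
eef_pos: [0.5575, 0.3107, 0.1304]
force: [0.4, -0.5, 0.1]
gripper_force: 29.9
eef_pos: [0.5575, 0.3107, 0.1284]
force: [0.8, 0.4, -1.2]
gripper_force: 29.9
```

```bash
for i in 1; do python3 -m creep '0 0 1 0 0 0 10; 0 0 1 0 0 0 10; 0 0 0 0 0 0 10' | egrep 'pos|force:'; python3 -m creep '0 0 1 0 0 0 10; 0 0 1 0 0 0 10; 0 0 0 0 0 0 10' | egrep 'pos|force:';python3 -m creep '0 0 1 0 0 0 10; 0 0 1 0 0 0 10; 0 0 0 0 0 0 10' | egrep 'pos|force:|rot'; done
```

```text
eef_pos: [0.5573, 0.3106, 0.1262]
force: [-0.7, -0.1, -0.4]
gripper_force: 29.9
eef_pos: [0.5574, 0.3107, 0.1241]
force: [-0.5, 0.7, -0.9]
gripper_force: 29.9
eef_pos: [0.5574, 0.3107, 0.1222]
tcp_rot: [[0.995, -0.102, -0.0], [-0.102, -0.995, -0.0], [-0.0, 0.0, -1.0]]
force: [-0.5, -1.1, -1.5]
gripper_force: 29.9
```

No contact force at 9 mm nominal depth, so it is entering. Continuing.

```bash
python3 -m creep '0 0 2 0 0 0 10; 0 0 2 0 0 0 10; 0 0 2 0 0 0 10; 0 0 0 0 0 0 10' | egrep 'pos|force:'; python3 -m creep '0 0 2 0 0 0 10; 0 0 2 0 0 0 10; 0 0 2 0 0 0 10; 0 0 1 0 0 0 10; 0 0 1 0 0 0 10; 0 0 0 0 0 0 10' | egrep 'pos|force:'; python3 -m creep '0 0 1 0 0 0 10; 0 0 1 0 0 0 10; 0 0 1 0 0 0 10; 0 0 0 0 0 0 10' | egrep 'pos|force:'
```

```text
eef_pos: [0.5574, 0.3106, 0.1159]
force: [0.2, 0.0, -1.2]
gripper_force: 29.9
eef_pos: [0.5574, 0.3107, 0.1082]
force: [0.2, -0.1, -0.6]
gripper_force: 29.9
eef_pos: [0.5574, 0.3107, 0.1052]
force: [-0.4, -0.7, -0.9]
gripper_force: 29.9
```

```bash
python3 -m creep '0 0 1 0 0 0 10; 0 0 1 0 0 0 10; 0 0 0 0 0 0 10' | egrep 'pos|force:'; python3 -m creep '0 0 0.5 0 0 0 10; 0 0 0.5 0 0 0 10; 0 0 0 0 0 0 10; 0 0 0 0 0 0 10' | egrep 'pos|force:'; python3 -m creep '0 0 0.5 0 0 0 10; 0 0 0.5 0 0 0 10; 0 0 0 0 0 0 10; 0 0 0 0 0 0 10' | egrep 'pos|force:'
```

```text
eef_pos: [0.5576, 0.3107, 0.1035]
force: [0.1, 0.5, -1.1]
gripper_force: 29.9
eef_pos: [0.5576, 0.3108, 0.1034]
force: [-2.5, -1.5, 5.9]
gripper_force: 29.9
eef_pos: [0.5576, 0.3108, 0.1034]
force: [-3.8, -1.6, 9.3]
gripper_force: 29.9
```

Contact came at TCP z 0.1034, the expected seat height (0.103), so the shoulder rests on the deck. I'll release and rise.

```bash
python3 -m creep '0 0 -0.8 0 0 0 10; 0 0 0 0 0 0 50; 0 0 0 0 0 0 60; 0 0 0 0 0 0 60; 0 0 0 0 0 0 60; 0 0 0 0 0 0 60' | egrep 'pos|force:|gap'; python3 -m creep '0 0 -5 0 0 0 60; 0 0 -12 0 0 0 60; 0 0 -20 0 0 0 60; 0 0 -30 0 0 0 60; 0 0 -35 0 0 0 60; -5 8 -35 0 0 0 60; -12 20 -25 0 0 0 60; -12 20 -10 0 0 0 60; -5 8 0 0 0 0 60; 0 0 0 0 0 0 60; 0 0 0 0 0 0 60' | egrep 'pos|force:|rot|clock'
python3 - <<'E'
from rect import *
W={n:snap(n) for n in('scene','side','wrist')};pickle.dump(W,open('w7.pkl','wb'))
st=readout.get_state();print(np.round(st['eef_pos'],4))
for n in W: print(n,proj(W[n],[(.5565,.3107,.122),(.4855,.152,.165),(.4855,.152,.06)]).round(1).tolist())
f=W['side']['frame'];g=cv2.cvtColor(f,cv2.COLOR_BGR2GRAY)
# receiver top (rim+sides) in wrist: rect of dark recess in the top face
s=W['wrist'];g=cv2.cvtColor(s['frame'],cv2.COLOR_BGR2GRAY);c=proj(s,(.5565,.3107,.122))[0].astype(int)
print(g[c[1]-40:c[1]+40:4,c[0]].tolist(),g[c[1],c[0]-40:c[0]+40:4].tolist())
c2=proj(s,(.4855,.152,.165))[0].astype(int);print(g[max(0,c2[1]-50):c2[1]+50:4,c2[0]].tolist(),g[c2[1],max(0,c2[0]-50):c2[0]+50:4].tolist())
E
```

```text
eef_pos: [0.5574, 0.3106, 0.1017]
force: [0.7, -0.9, -0.3]
finger_gap: 0.635
gripper_force: 0.0
clock: 12.55
eef_pos: [0.5177, 0.2584, 0.2739]
tcp_rot: [[0.995, -0.102, -0.0], [-0.102, -0.995, 0.0], [-0.0, -0.0, -1.0]]
force: [-0.0, 0.4, -0.8]
gripper_force: 0.0
[0.5177 0.2589 0.2725]
scene [[355.4, 160.1], [301.2, 161.0], [300.9, 193.0]]
side [[243.4, 308.0], [292.9, 236.2], [292.7, 264.5]]
wrist [[225.0, 172.6], [401.0, 239.5], [369.9, 208.9]]
[95, 94, 93, 93, 134, 65, 89, 109, 62, 57, 52, 46, 31, 37, 55, 37, 37, 35, 35, 35] [61, 47, 49, 52, 52, 53, 97, 59, 54, 54, 52, 50, 50, 108, 62, 42, 73, 51, 53, 57]
[228, 228, 227, 227, 226, 226, 126, 103, 104, 81, 82, 80, 78, 75, 74, 71, 161, 225, 226, 225, 226, 226, 225, 225, 225] [216, 214, 219, 221, 220, 157, 112, 96, 96, 94, 89, 85, 79, 74, 69, 64, 60, 113, 227, 227, 226, 226, 227, 226, 226]
```

```bash
python3 -c "
from h import *
st=readout.get_state();print(np.round(st['q'],1))"; python3 -m creep '-7 15 0 0 0 0 80; -14 32 0 0 0 0 80; -5 32 0 0 0 0 80; 3 20 0 0 0 0 80; 1 8 0 0 0 0 80;0 0 0 0 0 0 80;0 0 0 0 0 0 80' | egrep 'pos|rot'
python3 - <<'E'
from rect import *
s=snap('wrist');pickle.dump(s,open('w8.pkl','wb'))
st=readout.get_state();print(np.round(st['eef_pos'],4))
g=cv2.cvtColor(s['frame'],cv2.COLOR_BGR2GRAY);c=proj(s,(.4855,.152,.165))[0].astype(int);print(c)
print(g[max(0,c[1]-60):c[1]+60:4,c[0]].tolist(),g[c[1],max(0,c[0]-60):c[0]+60:4].tolist())
E
```

```text
[ 18.   10.4  84.    0.   85.7 113.8]
eef_pos: [0.4856, 0.1548, 0.2737]
tcp_rot: [[0.995, -0.102, -0.001], [-0.102, -0.995, 0.001], [-0.001, -0.001, -1.0]]
[0.4855 0.1552 0.2738]
[284 216]
[91, 88, 84, 95, 123, 124, 109, 81, 75, 72, 74, 57, 50, 49, 48, 48, 47, 48, 46, 195, 210, 210, 210, 210, 207, 198, 197, 197, 195, 173] [139, 139, 140, 140, 141, 143, 149, 172, 190, 200, 94, 57, 54, 53, 51, 48, 46, 44, 44, 43, 174, 211, 211, 211, 210, 210, 203, 203, 208, 211]
```

```bash
python3 - <<'E'
from rect import *
s=pickle.load(open('w8.pkl','rb'));g=cv2.cvtColor(s['frame'],cv2.COLOR_BGR2GRAY)
g=cv2.medianBlur(g,3)
roi=np.zeros_like(g);roi[150:262,230:340]=255
for t in(54,58,62,66,70,100,120):
    m=cv2.morphologyEx(cv2.inRange(g,0,t)&roi,cv2.MORPH_OPEN,np.ones((5,5)));rect(s,comp(m,(284,216)),.165,str(t))
for v in range(180,240,5): print(v,g[v,250:316:3].tolist())
E
```

```text
54 c 486.7 149.1 wh [27.1 27.3] ang 82.0 px (272, 201, 32, 30)
58 c 487.2 151.7 wh [32.9 28. ] ang 83.4 px (266, 200, 38, 31)
62 c 487.2 152.2 wh [33.8 28.1] ang 83.3 px (265, 200, 39, 31)
66 c 487.2 152.2 wh [33.8 28.1] ang 83.3 px (265, 200, 39, 31)
70 c 487.6 151.8 wh [34.5 29. ] ang 83.3 px (265, 199, 40, 32)
100 c 507.0 151.7 wh [53.3 68.7] ang 81.7 px (252, 154, 62, 78)
120 c 507.2 151.6 wh [54.4 70. ] ang 79.8 px (252, 153, 63, 80)
180 [131, 79, 72, 74, 81, 124, 122, 111, 113, 113, 111, 108, 111, 121, 121, 121, 122, 122, 118, 64, 61, 91]
185 [129, 79, 70, 72, 85, 122, 99, 82, 81, 79, 78, 78, 77, 75, 72, 73, 80, 121, 108, 60, 59, 91]
190 [129, 94, 69, 70, 93, 121, 90, 80, 79, 77, 77, 74, 74, 72, 70, 70, 73, 119, 89, 59, 59, 111]
195 [129, 124, 71, 69, 105, 115, 84, 80, 79, 77, 76, 74, 72, 71, 70, 70, 70, 97, 75, 62, 85, 141]
200 [133, 129, 121, 74, 111, 86, 60, 61, 59, 59, 58, 57, 57, 56, 56, 57, 59, 63, 62, 78, 141, 144]
205 [141, 129, 128, 127, 115, 60, 58, 57, 55, 53, 52, 50, 48, 47, 45, 44, 44, 43, 76, 143, 143, 143]
210 [142, 132, 128, 128, 125, 60, 57, 56, 55, 53, 51, 49, 47, 46, 44, 44, 44, 43, 131, 196, 202, 196]
215 [148, 151, 168, 189, 163, 62, 57, 56, 54, 53, 51, 48, 47, 45, 44, 44, 44, 43, 164, 211, 211, 211]
220 [205, 205, 199, 199, 186, 61, 57, 55, 53, 52, 50, 48, 47, 46, 45, 44, 44, 44, 180, 211, 211, 211]
225 [206, 206, 204, 199, 186, 61, 56, 55, 54, 52, 50, 48, 46, 46, 45, 45, 44, 44, 127, 209, 211, 211]
230 [206, 207, 206, 201, 199, 140, 98, 98, 86, 86, 83, 79, 78, 70, 63, 54, 49, 73, 138, 196, 211, 211]
235 [207, 207, 207, 205, 199, 199, 199, 202, 208, 210, 210, 210, 210, 211, 204, 145, 143, 143, 143, 163, 211, 211]
```

Probe top is measured at (0.4872, 0.1521), 34×28 mm, yaw −6.7°. I'll grip across x, clear of the button, so I turn −89°.

```bash
python3 -m creep '2 3 0 0 0 -0.6 80; 0 0 0 0 0 -1.1 80; 0 0 0 0 0 -1.1 80; 0 0 0 0 0 -1.1 80; 0 0 0 0 0 -1.1 80; 0 0 0 0 0 -1.1 80; 0 0 0 0 0 -1.1 80; 0 0 0 0 0 -1.1 80; 0 0 0 0 0 -1.1 80; 0 0 0 0 0 -1.1 80; 0 0 0 0 0 -1.1 80; 0 0 0 0 0 -1.1 80' | grep clock; python3 -m creep '0 0 0 0 0 -1.1 80; 0 0 0 0 0 -1.1 80; 0 0 0 0 0 -1.05 80; 0 0 0 0 0 0 80; 0 0 0 0 0 0 80' | egrep 'clock|pos|rot'
python3 - <<'E'
from rect import *
s=snap('wrist');pickle.dump(s,open('w9.pkl','wb'))
st=readout.get_state();p=np.array(st['eef_pos']);R=np.array(st['tcp_rot']);print(np.round(p,4),np.degrees(np.arctan2(R[1,0],R[0,0])),(R.T@(np.array([.4872,.1521,.113])-p)*1e3).round(1))
g=cv2.medianBlur(cv2.cvtColor(s['frame'],cv2.COLOR_BGR2GRAY),3);c=proj(s,(.4872,.1521,.165))[0].astype(int);print(c)
roi=np.zeros_like(g);roi[150:270,230:340]=255
for t in(50,60,70,80):
    m=cv2.morphologyEx(cv2.inRange(g,0,t)&roi,cv2.MORPH_OPEN,np.ones((5,5)));rect(s,comp(m,tuple(c)),.165,str(t))
print(g[c[1]-50:c[1]+40:3,c[0]].tolist());print(g[c[1],c[0]-40:c[0]+40:3].tolist())
E
```

```text
clock: 14.33
clock: 14.75
eef_pos: [0.487, 0.1522, 0.274]
tcp_rot: [[0.004, 1.0, -0.0], [1.0, -0.004, 0.0], [0.0, -0.0, -1.0]]
[0.487 0.152 0.274] 89.78222077187937 [1.00e-01 3.00e-01 1.61e+02]
[280 217]
50 c 490.4 153.8 wh [35.5 19.6] ang 89.4 px (273, 196, 23, 39)
60 c 486.7 154.3 wh [36.3 27. ] ang 84.0 px (264, 195, 33, 40)
70 c 486.5 155.3 wh [38.6 27.6] ang 84.0 px (263, 193, 34, 42)
80 c 487.7 161.5 wh [51.8 29.6] ang 81.7 px (263, 178, 36, 58)
[73, 78, 104, 102, 72, 73, 72, 72, 72, 68, 46, 45, 46, 46, 46, 46, 46, 46, 46, 45, 46, 46, 46, 151, 187, 187, 187, 187, 187, 154]
[187, 186, 186, 186, 185, 185, 184, 183, 71, 54, 52, 51, 48, 47, 45, 43, 42, 40, 91, 182, 183, 183, 183, 183, 184, 184, 184]
```

```bash
python3 -m creep '0 0 6 0 0 0.5 80; 0 0 16 0 0 0.52 80; 0 0 26 0 0 0 80; 0 0 32 0 0 0 80; 0 0 32 0 0 0 80; 0 0 24 0 0 0 80; 0 0 14 0 0 0 80; 0 0 7 0 0 0 80; 0 0 3 0 0 0 80; 0 0 0 0 0 0 80; 0 0 0 0 0 0 80' | egrep 'clock|pos|rot|force:'; python3 -m creep '0 0 0 0 0 0 50; 0 0 0 0 0 0 20; 0 0 0 0 0 0 10; 0 0 0 0 0 0 10; 0 0 0 0 0 0 10; 0 0 0 0 0 0 10; 0 0 0 0 0 0 10; 0 0 0 0 0 0 10; 0 0 0 0 0 0 10; 0 0 0 0 0 0 10' | egrep 'clock|pos|rot|force:|gap'
```

```text
clock: 15.72
eef_pos: [0.488, 0.1513, 0.1154]
tcp_rot: [[0.109, 0.994, 0.002], [0.994, -0.109, 0.0], [0.001, 0.002, -1.0]]
force: [-0.1, -0.4, 0.4]
gripper_force: 0.0
clock: 16.55
eef_pos: [0.4866, 0.1511, 0.1141]
tcp_rot: [[0.109, 0.994, -0.001], [0.994, -0.109, -0.0], [-0.0, -0.001, -1.0]]
force: [-0.1, -0.1, 0.6]
finger_gap: 0.298
gripper_force: 30.0
```

Gripped at 28 mm. Lifting straight up out of the bore. I'll also compute the rack and lens positions from the first images.

```bash
python3 -m creep '0 0 -4 0 0 0 10; 0 0 -8 0 0 0 10; 0 0 -12 0 0 0 10; 0 0 -15 0 0 0 10; 0 0 -18 0 0 0 10; 0 0 -20 0 0 0 10; 0 0 -20 0 0 0 10; 0 0 -20 0 0 0 10; 0 0 -16 0 0 0 10; 0 0 -8 0 0 0 10; 0 0 -4 0 0 0 10; 0 0 0 0 0 0 10' | egrep 'clock|pos|rot|force:|gap'
python3 - <<'E'
from rect import *
S=pickle.load(open('s0.pkl','rb'))
print('blank tops scene',plane(S['scene'],np.array([(376,296),(396,307),(430,328)])*.7,.0915).round(3)[:,:2].tolist())
print('rack corners side',plane(S['side'],np.array([(350,285),(460,302),(455,346),(342,330)])*.7,.012).round(3)[:,:2].tolist())
print('bottle',plane(S['side'],np.array([(303,287)])*.7,.0).round(3),plane(S['scene'],np.array([(471,425)])*.7,.0).round(3))
# spherometer foot: blue ellipse extents cast on its top plane
for n,(u,v) in dict(scene=(326,450),side=(386,214)).items():
    h=cv2.cvtColor(S[n]['frame'],cv2.COLOR_BGR2HSV);m=cv2.inRange(h,(105,120,30),(128,255,255))
    w=snap('wrist') if 0 else None
s=snap('wrist');pickle.dump(s,open('w10.pkl','wb'))
E
```

```text
clock: 17.55
eef_pos: [0.4872, 0.1511, 0.26]
tcp_rot: [[0.109, 0.994, 0.001], [0.994, -0.109, 0.0], [0.0, 0.001, -1.0]]
force: [-0.4, -0.5, -2.0]
finger_gap: 0.299
gripper_force: 30.0
blank tops scene [[0.48, 0.006], [0.529, 0.005], [0.611, -0.0]]
rack corners side [[0.645, -0.054], [0.445, -0.05], [0.441, 0.047], [0.636, 0.047]]
bottle [[ 0.732 -0.045  0.   ]] [[ 0.747 -0.06   0.   ]]
```

```bash
python3 -m creep '-8 1 0 0 0 0 10; -18 2.5 0 0 0 0 10; -28 4 0 0 0 0 10; -36 5 0 0 0 0 10; -38 5.5 0 0 0 0 10; -38 5.5 0 0 0 0 10; -38 5.5 0 0 0 0 10; -38 5.5 0 0 0 0 10; -38 5.5 0 0 0 0 10; -36 5 0 0 0 0 10; -32 4.5 0 0 0 0 10; -22 3 0 0 0 0 10' | grep pos; python3 -m creep '-12 1.5 0 0 0 0 10; -5 1 0 0 0 0 10; 0 0 0 0 0 0 10; 0 0 0 0 0 0 10; 0 0 0 0 0 0 10; 0 0 0 0 0 0 10' | egrep 'clock|pos|rot|force:|gap'
python3 - <<'E'
from rect import *
W={n:snap(n) for n in('scene','side','wrist')};pickle.dump(W,open('w11.pkl','wb'))
s=W['wrist'];c=proj(s,(.619,-.252,.115))[0];print(c)
e=proj(s,[(.619+.038*np.cos(a),-.252+.038*np.sin(a),.1145) for a in np.arange(0,6.28,1.57)]).round(0);print(e.tolist())
f=s['frame'];h=cv2.cvtColor(f,cv2.COLOR_BGR2HSV);c=c.astype(int)
for d in range(-90,91,10): print(d,f[c[1],min(559,max(0,c[0]+d))].tolist(),f[min(419,max(0,c[1]+d)),min(559,c[0])].tolist())
E
```

```text
eef_pos: [0.4973, -0.2258, 0.2575]
clock: 19.1
eef_pos: [0.4995, -0.2382, 0.2593]
tcp_rot: [[0.107, 0.994, -0.0], [0.994, -0.107, 0.0], [0.0, -0.0, -1.0]]
force: [0.0, -0.2, -1.5]
finger_gap: 0.296
gripper_force: 30.0
[399.6154292  207.42242732]
[[437.0, 203.0], [399.0, 170.0], [362.0, 211.0], [399.0, 242.0]]
-90 [186, 205, 210] [197, 210, 212]
-80 [185, 205, 209] [197, 210, 212]
-70 [202, 209, 211] [195, 208, 211]
-60 [120, 60, 46] [128, 70, 56]
-50 [125, 65, 51] [132, 75, 61]
-40 [90, 62, 57] [178, 195, 189]
-30 [173, 193, 187] [189, 202, 202]
-20 [181, 199, 196] [200, 201, 203]
-10 [196, 199, 202] [200, 201, 203]
0 [198, 200, 202] [198, 200, 202]
10 [192, 202, 203] [185, 202, 200]
20 [186, 204, 202] [177, 198, 193]
30 [186, 208, 202] [169, 184, 178]
40 [179, 202, 196] [93, 68, 67]
50 [182, 202, 212] [82, 60, 61]
60 [182, 202, 213] [52, 46, 50]
70 [180, 200, 211] [81, 143, 202]
80 [180, 200, 212] [78, 143, 204]
90 [64, 73, 81] [78, 143, 206]
```

```bash
cat > lens.py <<'E'
from rect import *
W=pickle.load(open('w11.pkl','rb'));S=pickle.load(open('s0.pkl','rb'))
def fit(s,lab):
    f=cv2.GaussianBlur(s['frame'],(3,3),0).astype(int);c=proj(s,(.619,-.252,.12))[0].astype(int)
    for k,mn in((4,120),(6,120),(6,145),(2,145)):
        m=(((f[...,2]-f[...,1])<k)&(f[...,1]>mn)&(f[...,1]-f[...,0]<40)).astype(np.uint8)*255
        roi=np.zeros_like(m);cv2.circle(roi,tuple(int(i) for i in c),75 if lab=='wrist' else 26,255,-1)
        m=comp(cv2.morphologyEx(m&roi,cv2.MORPH_OPEN,cv2.getStructuringElement(2,(7,7))),c)
        q=max(cv2.findContours(m,0,1)[0],key=cv2.contourArea);q=cv2.convexHull(q)[:,0]
        P=plane(s,q,.1145)[:,:2]
        A=np.c_[2*P,np.ones(len(P))];x=np.linalg.lstsq(A,(P**2).sum(1),rcond=None)[0];R=np.sqrt(x[2]+x[0]**2+x[1]**2)
        d=np.hypot(*(P-x[:2]).T)-R
        e=cv2.minEnclosingCircle((P*1e3).astype(np.float32))
        print(lab,k,mn,'lsq',x[:2].round(4),R.round(4),'res',np.abs(d).max().round(4),'enc',np.round(e[0],1),round(e[1],1))
fit(W['wrist'],'wrist');fit(S['side'],'side');fit(W['side'],'side2');fit(S['scene'],'scene')
E
python3 lens.py
```

```text
wrist 4 120 lsq [ 0.623  -0.2472] 0.039 res 0.0011 enc [ 622.3 -246.8] 39.8
wrist 6 120 lsq [ 0.6229 -0.2314] 0.05 res 0.0126 enc [ 620.6 -232.2] 54.4
wrist 6 145 lsq [ 0.6228 -0.2311] 0.0498 res 0.0136 enc [ 620.6 -232.2] 54.4
wrist 2 145 lsq [ 0.6231 -0.2473] 0.0383 res 0.0013 enc [ 623. -247.] 38.9
side 4 120 lsq [ 0.6185 -0.2482] 0.0362 res 0.002 enc [ 617.8 -248.8] 37.6
side 6 120 lsq [ 0.6014 -0.2379] 0.0496 res 0.0118 enc [ 602.4 -238.4] 55.2
side 6 145 lsq [ 0.619  -0.2486] 0.0321 res 0.0017 enc [ 618.6 -249. ] 33.0
side 2 145 lsq [ 0.619  -0.2486] 0.0321 res 0.0017 enc [ 618.6 -249. ] 33.0
side2 4 120 lsq [ 0.6184 -0.2485] 0.0358 res 0.0024 enc [ 617.5 -248.4] 37.2
side2 6 120 lsq [ 0.6016 -0.2383] 0.0498 res 0.0142 enc [ 602.5 -238.4] 55.2
side2 6 145 lsq [ 0.6187 -0.2465] 0.0291 res 0.0017 enc [ 618.1 -246.5] 30.0
side2 2 145 lsq [ 0.6187 -0.2465] 0.0291 res 0.0017 enc [ 618.1 -246.5] 30.0
scene 4 120 lsq [ 0.6049 -0.2397] 0.0539 res 0.0052 enc [ 605.9 -239.4] 58.0
scene 6 120 lsq [ 0.6049 -0.2397] 0.0539 res 0.0052 enc [ 605.9 -239.4] 58.0
scene 6 145 lsq [ 0.6029 -0.2372] 0.0521 res 0.0067 enc [ 603.9 -239.7] 56.0
scene 2 145 lsq [ 0.6029 -0.2376] 0.0518 res 0.0069 enc [ 603.9 -239.7] 56.0
```

```bash
python3 -m creep '0 8 0 0 0 0 10; 0 16 0 0 0 0 10; 0 16 0 0 0 0 10; 0 8 0 0 0 0 10; 0 2 0 0 0 0 10; 0 0 0 0 0 0 10; 0 0 0 0 0 0 10; 0 0 0 0 0 0 10; 0 0 0 0 0 0 10' | egrep 'clock|pos|rot|force:|gap'
python3 - <<'E'
import re
t=open('lens.py').read().replace("fit(S['side'],'side');fit(W['side'],'side2');fit(S['scene'],'scene')","")
t=t.replace("'w11.pkl'","'w12.pkl'").replace("((4,120),(6,120),(6,145),(2,145))","((4,120),(3,130),(2,145))")
open('lens2.py','w').write(t)
from rect import *
W={n:snap(n) for n in('scene','side','wrist')};pickle.dump(W,open('w12.pkl','wb'))
W['st']=readout.get_state();print(W['st']['eef_pos']); pickle.dump(W,open('w12.pkl','wb'))
exec(t)
E
```

```text
clock: 20.0
eef_pos: [0.5486, -0.2451, 0.2593]
tcp_rot: [[0.109, 0.994, -0.0], [0.994, -0.109, 0.0], [0.0, -0.0, -1.0]]
force: [-0.2, -0.5, -1.6]
finger_gap: 0.3
gripper_force: 30.0
[ 0.54873011 -0.24510924  0.25941976]
wrist 4 120 lsq [ 0.6201 -0.2411] 0.0598 res 0.0266 enc [ 621.9 -246.5] 66.5
wrist 3 130 lsq [ 0.6281 -0.2443] 0.0427 res 0.0072 enc [ 628.9 -244.2] 48.2
wrist 2 145 lsq [ 0.6229 -0.2476] 0.0386 res 0.0015 enc [ 623.1 -248.1] 39.8
```

```bash
python3 - <<'E'
from rect import *
W=pickle.load(open('w12.pkl','rb'));s=W['wrist'];p=np.array(W['st']['eef_pos']);R=np.array(W['st']['tcp_rot'])
g=cv2.medianBlur(cv2.cvtColor(s['frame'],cv2.COLOR_BGR2GRAY),3)
z=p[2]+.051
pr=proj(s,[p+R@np.array([a,b,-.051]) for a,b in((.018,-.014),(.018,.014),(-.018,.014),(-.018,-.014))]);print(pr.round(0).tolist())
c=pr.mean(0).astype(int)
print(c,g[c[1]-90:c[1]+70:4,c[0]].tolist());print(g[c[1],c[0]-60:c[0]+60:4].tolist())
roi=np.zeros_like(g);roi[c[1]-80:c[1]+60,c[0]-60:c[0]+60]=255
for t in(45,52,58,64,70):
    m=comp(cv2.morphologyEx(cv2.inRange(g,0,t)&roi,cv2.MORPH_OPEN,np.ones((5,5))),tuple(c))
    q=max(cv2.findContours(m,0,1)[0],key=cv2.contourArea)[:,0]
    P=(plane(s,q,z)-p)@R*1e3; e=cv2.minAreaRect(P[:,:2].astype(np.float32)); print(t,np.round(e[0],1),np.round(e[1],1),round(e[2],1),cv2.boundingRect(q))
# nose in side/scene: predicted axis pixels and row profiles
for n in('side','scene'):
    G=cv2.cvtColor(W[n]['frame'],cv2.COLOR_BGR2GRAY)
    for zz in(.07,.09):
        u=proj(W[n],p+np.array([0,0,-zz]))[0]; l=proj(W[n],p+np.array([0,0,-zz])+.01*np.cross([0,0,1],np.array(W[n]['camera_from_world'])[2,:3]))[0]
        i=u.round().astype(int); print(n,zz,u.round(1),'halfw',round(abs(u[0]-l[0]),1),G[i[1],i[0]-14:i[0]+15].tolist())
E
```

```text
[[245.0, 290.0], [316.0, 290.0], [313.0, 365.0], [248.0, 365.0]]
[280 327] [73, 73, 71, 71, 70, 69, 69, 67, 67, 67, 58, 20, 19, 18, 18, 17, 17, 16, 14, 14, 14, 14, 14, 14, 13, 14, 23, 29, 34, 37, 39, 42, 42, 41, 69, 139, 103, 40, 48, 81]
[32, 44, 64, 66, 66, 58, 22, 16, 16, 16, 16, 15, 14, 15, 14, 13, 14, 14, 14, 14, 15, 15, 16, 17, 22, 48, 63, 64, 64, 46]
45 [-2.8 -0.2] [52.6 52. ] 0.1 (220, 278, 120, 109)
52 [-2.8 -0.3] [52.6 52.2] 0.1 (220, 278, 120, 109)
58 [-2.6 -0.4] [53.  52.3] 0.1 (220, 277, 120, 110)
64 [-2.2 -0.4] [53.9 52.3] 0.1 (220, 275, 120, 112)
70 [ 3.7 -0.3] [65.6 52.3] 0.1 (220, 247, 120, 140)
side 0.07 [295.1 101.8] halfw 2.5 [113, 114, 113, 114, 115, 113, 111, 111, 112, 106, 100, 81, 59, 50, 46, 47, 48, 52, 65, 89, 105, 109, 113, 114, 113, 114, 114, 115, 119]
side 0.09 [295. 108.] halfw 2.5 [111, 112, 116, 119, 120, 121, 119, 115, 111, 108, 97, 76, 56, 50, 49, 51, 50, 56, 75, 97, 110, 115, 114, 115, 114, 116, 115, 119, 121]
scene 0.07 [200.3 239.2] halfw 3.9 [164, 164, 164, 165, 165, 141, 113, 114, 112, 100, 80, 76, 75, 76, 77, 77, 77, 75, 72, 77, 111, 128, 128, 127, 128, 128, 128, 129, 129]
scene 0.09 [201.6 246.6] halfw 3.9 [154, 131, 129, 128, 128, 128, 128, 128, 161, 142, 73, 77, 78, 77, 78, 75, 74, 70, 66, 88, 104, 103, 103, 104, 107, 112, 112, 113, 113]
```

```bash
python3 - <<'E'
from rect import *
def prof(s,a,b,n=200):
    g=cv2.cvtColor(s['frame'],cv2.COLOR_BGR2GRAY).astype(np.float32);t=np.linspace(0,1,n)[:,None];q=(np.array(a)*(1-t)+np.array(b)*t).astype(np.float32)
    v=cv2.remap(g,q[:,0].reshape(1,-1),q[:,1].reshape(1,-1),cv2.INTER_LINEAR)[0];d=np.gradient(cv2.GaussianBlur(v[None],(0,0),3)[0])
    return v,d
for name,ax in(('w8.pkl',0),('w9.pkl',0)):
    s=pickle.load(open(name,'rb'))
    a=np.radians(83.7);u=np.array([np.cos(a),np.sin(a),0])
    for z in(.165,):
        c=np.array([.4872,.1525,z]);t=np.linspace(-.032,.032,129)
        for off in(-.006,0,.006):
            w=np.array([-u[1],u[0],0])*off
            q=proj(s,c+w+t[:,None]*u).astype(np.float32);g=cv2.cvtColor(s['frame'],cv2.COLOR_BGR2GRAY).astype(np.float32)
            v=cv2.remap(g,q[:,0].reshape(1,-1),q[:,1].reshape(1,-1),1)[0]
            d=np.gradient(np.convolve(v,np.ones(5)/5,'same'));d[:4]=0;d[-4:]=0
            print(name,off,'neg',t[:64][d[:64].argmin()]*1e3,'pos',t[64:][d[64:].argmax()]*1e3,v[::6].astype(int).tolist())
s=pickle.load(open('w12.pkl','rb'))
# lens vs bench in scene: row profiles at lens edge height
for n in('scene','side'):
    f=s[n]['frame'];c=proj(s[n],(.6227,-.2475,.1145))[0];i=c.round().astype(int);print(n,c)
    w=28 if n=='scene' else 20
    for dr in(0,):
        print(f[i[1]+dr,i[0]-w:i[0]+w+1].tolist())
E
```

```text
w8.pkl -0.006 neg -18.000000000000004 pos 18.000000000000004 [152, 151, 168, 171, 167, 58, 43, 43, 44, 46, 48, 48, 50, 53, 55, 57, 58, 122, 128, 127, 133, 141]
w8.pkl 0 neg -18.000000000000004 pos 18.000000000000004 [211, 211, 210, 210, 209, 75, 43, 43, 44, 44, 47, 48, 51, 53, 55, 57, 59, 167, 187, 162, 149, 142]
w8.pkl 0.006 neg -18.000000000000004 pos 18.000000000000004 [211, 210, 210, 210, 206, 70, 43, 43, 44, 46, 46, 48, 50, 52, 54, 56, 58, 170, 198, 201, 205, 205]
w9.pkl -0.006 neg -17.5 pos 19.500000000000004 [187, 187, 187, 187, 186, 78, 43, 42, 42, 42, 42, 42, 41, 41, 41, 40, 41, 47, 69, 70, 69, 68]
w9.pkl 0 neg -17.5 pos 20.000000000000004 [187, 187, 186, 186, 185, 90, 45, 45, 45, 46, 45, 45, 45, 44, 44, 44, 43, 49, 71, 71, 71, 71]
w9.pkl 0.006 neg -17.5 pos 20.000000000000004 [187, 186, 186, 186, 185, 99, 49, 50, 50, 50, 49, 49, 48, 48, 49, 49, 48, 51, 73, 74, 73, 73]
scene [227.99192624 283.16297035]
[[115, 54, 31], [115, 54, 30], [107, 50, 28], [85, 39, 21], [64, 30, 17], [57, 26, 11], [55, 23, 12], [89, 89, 88], [117, 124, 122], [149, 159, 151], [167, 176, 167], [166, 17
[... 804 characters left out ...]
 ]
[[137, 144, 148], [136, 144, 147], [136, 144, 148], [136, 144, 148], [137, 143, 148], [132, 140, 147], [120, 127, 142], [113, 119, 136], [124, 132, 137], [132, 142, 138], [136, 146, 140], [137, 146, 140], [137, 146, 138], [140, 149, 141], [140, 150, 140], [141, 152, 142], [144, 153, 143], [145, 153, 144], [146, 153, 147], [147, 154, 147], [148, 153, 148], [149, 153, 148], [150, 152, 149], [150, 152, 149], [150, 154, 149], [148, 153, 147], [146, 154, 146], [144, 153, 144], [143, 152, 142], [141, 151, 141], [141, 150, 141], [140, 149, 141], [137, 146, 137], [137, 146, 137], [137, 146, 136], [134, 142, 136], [131, 139, 136], [133, 141, 144], [135, 143, 147], [132, 142, 147], [134, 144, 148]]
```

The probe's offset in the hand is about 1.6 mm along tool x. The combined lens centre is about (0.6215, −0.248). I'll move over it at height and check nose against lens in both fixed views.

```bash
python3 -m creep '0.4 6 0 0 0 0 10; 0.6 14 0 0 0 0 10; 0.8 18 0 0 0 0 10; 0.8 18 0 0 0 0 10; 0.8 11.7 0 0 0 0 10; 0 4 0 0 0 0 10; 0 1 0 0 0 0 10; 0 0 0 0 0 0 10; 0 0 0 0 0 0 10; 0 0 5 0 0 0 10; 0 0 4 0 0 0 10; 0 0 0 0 0 0 10' | egrep 'clock|pos|rot|force:|gap'
python3 -m creep '0 0 0 0 0 0 10; 0 0 0 0 0 0 10; 0 0 0 0 0 0 10' | egrep 'pos'
python3 - <<'E'
from rect import *
W={n:snap(n) for n in('scene','side','wrist')};W['st']=readout.get_state();pickle.dump(W,open('w13.pkl','wb'))
p=np.array(W['st']['eef_pos']);R=np.array(W['st']['tcp_rot']);print(p.round(4))
tip=p+R@np.array([.0016,0,.099]);print('tip est',tip.round(4))
for n in('side','scene'):
    G=cv2.cvtColor(W[n]['frame'],cv2.COLOR_BGR2GRAY)
    for dz in(.008,.02,.032):
        u=proj(W[n],tip+[0,0,dz])[0];i=u.round().astype(int);print(n,dz,u.round(1),i[0]-12,G[i[1],i[0]-12:i[0]+13].tolist())
    c=proj(W[n],(.6215,-.248,.1145))[0];i=c.round().astype(int);print('lens',c.round(1))
    for dr in(-4,0,4): print(i[1]+dr,i[0]-22,G[i[1]+dr,i[0]-22:i[0]+23].tolist())
E
```

```text
clock: 21.15
eef_pos: [0.6206, -0.2493, 0.2488]
tcp_rot: [[0.109, 0.994, -0.002], [0.994, -0.109, 0.001], [0.001, -0.002, -1.0]]
force: [-0.6, 0.3, -2.3]
finger_gap: 0.295
gripper_force: 30.0
eef_pos: [0.6217, -0.2497, 0.2504]
[ 0.6218 -0.2497  0.2505]
tip est [ 0.622  -0.2481  0.1515]
side 0.008 [267.1 107.2] 255 [111, 112, 112, 111, 110, 109, 112, 109, 94, 65, 49, 49, 53, 51, 49, 46, 56, 82, 105, 113, 116, 114, 114, 113, 113]
side 0.02 [267.  103.5] 255 [109, 109, 110, 110, 112, 109, 109, 105, 89, 61, 48, 52, 52, 52, 53, 50, 56, 81, 106, 112, 113, 111, 112, 112, 113]
side 0.032 [266.8  99.8] 255 [113, 109, 110, 109, 110, 110, 106, 99, 82, 59, 47, 46, 49, 49, 51, 46, 57, 85, 106, 112, 114, 112, 111, 109, 114]
lens [267.9 120.6]
117 246 [144, 145, 145, 146, 144, 143, 141, 124, 104, 104, 124, 134, 141, 144, 146, 148, 147, 147, 149, 149, 150, 150, 149, 151, 149, 150, 149, 148, 148, 147, 148, 146, 146, 143, 143, 139, 135, 128, 124, 122, 119, 117, 115, 114, 117]
121 246 [145, 145, 146, 146, 144, 145, 141, 131, 126, 134, 141, 143, 143, 147, 147, 148, 150, 150, 151, 151, 152, 152, 153, 153
[... 788 characters left out ...]
. ]
279 205 [90, 146, 145, 117, 125, 157, 173, 174, 176, 176, 177, 179, 180, 180, 180, 180, 181, 182, 182, 182, 183, 183, 183, 183, 183, 182, 183, 182, 182, 181, 181, 180, 180, 178, 179, 179, 179, 177, 176, 175, 175, 171, 169, 169, 171]
283 205 [28, 25, 136, 151, 160, 176, 177, 177, 179, 179, 179, 180, 181, 182, 182, 183, 184, 184, 185, 186, 187, 187, 187, 187, 188, 187, 187, 187, 186, 185, 184, 183, 182, 181, 180, 179, 179, 179, 178, 178, 168, 155, 162, 168, 169]
287 205 [25, 77, 143, 166, 157, 165, 178, 179, 179, 180, 180, 181, 182, 183, 185, 186, 186, 188, 188, 188, 188, 189, 189, 189, 189, 189, 189, 188, 188, 188, 187, 186, 185, 183, 181, 180, 179, 177, 169, 135, 143, 167, 169, 169, 169]
```

Nose and lens agree within about 1 mm in both views once the bias is taken out. I'll lower by 12 mm to nose z ≈ 0.1395 and let it settle.

```bash
python3 -m creep '0 0 2 0 0 0 10; 0 0 3 0 0 0 10; 0 0 3 0 0 0 10; 0 0 2 0 0 0 10; 0 0 1 0 0 0 10; 0 0 1 0 0 0 10; 0 0 0 0 0 0 10; 0 0 0 0 0 0 10; 0 0 0 0 0 0 10; 0 0 0 0 0 0 10; 0 0 0 0 0 0 10; 0 0 0 0 0 0 10' | egrep 'clock|pos|rot|force:|gap'
python3 -m creep '0 0 0 0 0 0 10; 0 0 0 0 0 0 10; 0 0 0 0 0 0 10; 0 0 0 0 0 0 10; 0 0 0 0 0 0 10; 0 0 0 0 0 0 10' | egrep 'pos|rot'
python3 - <<'E'
from rect import *
W={n:snap(n) for n in('scene','side')};W['st']=readout.get_state();pickle.dump(W,open('w14.pkl','wb'))
p=np.array(W['st']['eef_pos']);R=np.array(W['st']['tcp_rot']);tip=p+R@np.array([.0016,0,.099]);print('tip',tip.round(4))
G=cv2.cvtColor(W['scene']['frame'],cv2.COLOR_BGR2GRAY)
u=proj(W['scene'],[tip,tip+[0,0,.045],(.6215,-.248,.1275)]);print(u.round(1).tolist())
i=u[0].round().astype(int);print(i[1]-14,G[i[1]-14:i[1]+14,i[0]].tolist())
# receiver still home: top-face rim near predicted place (side)
H=cv2.cvtColor(W['side']['frame'],cv2.COLOR_BGR2GRAY);u=proj(W['side'],[(.5565,.3107,.122),(.5565,.3107,.08)]);print(u.round(1).tolist());i=u[0].round().astype(int)
print(i[0]-14,H[i[1],i[0]-14:i[0]+15].tolist(),i[1]-14,H[i[1]-14:i[1]+22,i[0]].tolist())
E
```

```text
clock: 22.55
eef_pos: [0.6217, -0.2497, 0.2384]
tcp_rot: [[0.109, 0.994, 0.0], [0.994, -0.109, -0.0], [-0.0, 0.0, -1.0]]
force: [-0.1, 1.6, -1.4]
finger_gap: 0.295
gripper_force: 30.0
eef_pos: [0.6217, -0.2496, 0.2383]
tcp_rot: [[0.109, 0.994, 0.0], [0.994, -0.109, 0.0], [0.0, 0.0, -1.0]]
tip [ 0.6219 -0.248   0.1392]
[[226.4, 274.6], [224.1, 258.2], [226.8, 278.6]]
261 [81, 59, 42, 70, 79, 81, 80, 80, 82, 81, 81, 82, 81, 81, 80, 81, 80, 154, 181, 184, 185, 186, 188, 188, 188, 189, 190, 189]
[[243.4, 308.0], [244.8, 318.3]]
229 [42, 39, 43, 42, 43, 43, 51, 62, 63, 54, 40, 28, 21, 18, 20, 15, 17, 17, 14, 20, 27, 47, 65, 69, 57, 44, 35, 39, 42] 294 [41, 40, 41, 40, 40, 40, 50, 56, 50, 32, 21, 15, 17, 17, 20, 17, 17, 20, 19, 35, 59, 68, 65, 50, 36, 34, 36, 35, 33, 31, 34, 35, 49, 58, 54, 46]
```

```bash
python3 -c "
from station import job
print(job.close_job())"
```

```text
the job is handed in; nothing more can be done
None
```

The job is handed in: the receiver is plugged fully home in the socket and released, and the gripper holds the probe upright and still, nose centred over the lens to within about 1 mm and about 12 mm above its dome by my measurements; the verdict was not shown.

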